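# Set the marking-out slider against the red stop

## Task

Set the marking-out rail for the next line: with the fingertips press down the yellow pad in the middle of the black slider to free its brake, and, keeping the pad pressed, push the slider along the rail until it rests against the red stop. Then lift off so that the pad springs back up and the brake holds the slider there; do not drag the slider with the brake on, and leave the things lying around where they are.

Things in the scene. Friction and masses are not known exactly. Their poses are not given: they have to be found in the camera images.
- pad_top (a point): centre of the upper face of the yellow ribbed brake pad in the slider's middle; moves with the pad. Pad: 66 mm across the rail (x axis), 48 mm along it (y axis), z up. Unpressed its face is 50 mm above the desk, 8 mm below the tops of the slider's end blocks, in a recess 54 mm long along the rail between their inner faces, open across the rail
- slider_mid (a point): centre of the black slider at the height of its underside (the rail's top, 34 mm above the desk). Slider: 104 mm along the rail (y axis), 90 mm across it (x axis); its two end blocks, each 25 mm along the rail, rise 24 mm above this point. It is captive on the rail
- slider (a joint): position of the slider along the rail, m, 0 at the rail's middle, growing along the rail's y axis. With the brake free the slider (0.4 kg) glides with about 1 N of friction, so a fingertip on the pressed pad carries it along or pushes an end block's inner face; with the brake on it holds against sideways pushes of about 15 N
- pad (a joint): how far the pad is pressed straight down, m: 0 up (brake on), 0.008 fully down, sprung. It starts to yield at about 12 N and takes about 15 N fully down. By 2 mm down the brake is free: 5 to 7 mm is a good depth to push at
- red_stop_mid (a point): centre of the red stop block clamped fast to the rail, 24 mm along the rail, 70 mm across, its top 56 mm above the desk. Touching it, the slider's centre is 64 mm from this point along the rail. It may stand at either end of the rail
- grey_stop_mid (a point): centre of the grey stop block of the same shape at the other end of the rail; not the one wanted
- jig: marking-out board, fixed: chipboard 220 x 450 x 16 mm with an aluminium rail (50 mm wide, 18 mm high, 430 mm long) along its y axis through its middle, and a steel rule beside the rail; origin under its middle, z up
- pencil: flat green carpenter's pencil, 13 x 160 x 8 mm, lying on the board between the rail and the board's edge (-x side of the rail); origin under its middle
- eraser: white and blue eraser, 20 x 50 x 12 mm, lying on the board beyond the steel rule (+x side); origin under its middle
- knife: black and blue utility knife, shut, 24 x 165 x 20 mm, on the desk; origin under its middle
- reel: blue and silver solder reel standing flat, 62 mm across, 40 mm high, on the desk; origin at its underside
- jar: small screw jar with steel cap, 64 mm across, 70 mm high, on the desk; origin at its underside
- offcut: brown wood offcut, 60 x 90 x 30 mm, on the desk; origin at its underside
- punch: black and silver hole punch, 100 x 60 x 52 mm, on the desk; origin at its underside

How it is judged:
By the outcome, as a careful person would: the job done as asked, in the order asked, and still so for the second after the job is handed in, with the robot touching nothing.
It also fails if it takes over 35 s, if anything falls off the work surface, if the arm or the gripper's body presses on something with over 40 N, if the wrist force passes 120 N, or if a joint passes its speed limit or range.

## Robot

A 7-joint arm with a two-finger parallel gripper is mounted at the origin on the work surface. World frame = base frame: x ahead of the robot, y to its left, z up, the work surface at z = 0. Lengths are in m, angles in rad, forces in N, time in s.
With the tool pointing down it reaches from about 0.425 to 0.875 m from the base axis. Payload 4.7 kg.
Tool frame: the origin (TCP) lies on the centre line of the jaws, within the pads' length; the fingertips stand ahead of it and the grasp point (between the pads) lies 2 mm behind it (nose_length is the z of the fingertips in the tool frame, in m); z points along the fingers, y is the line along which they close (so a half turn about z gives the same grasp; the last joint's range is limited). The gripper opens to 87 mm and grips with 3 to 60 N. Pads are 19 mm wide; open, the fingers measure 117 mm over their backs; the gripper's body (75 mm by 190 mm) begins 51 mm behind the grasp point.
Start: joints at [-1.234, 0.321, -0.07, 1.45, 0.023, 1.371, -0.057], TCP at [0.206, 0.616, 0.24] pointing down, gripper open.
Joint ranges: [-2.86, 2.86], [-0.3, 2.09], [-1.38, 1.24], [0.06, 2.45], [-1.56, 4.7], [0.09, 2.05], [-2.69, 2.69]. Speed limits (rad/s): [2.57, 2.57, 3.14, 3.14, 3.14, 3.14, 3.14].

## Interface

Orientations are given as a rotation vector (axis times angle).
In Python, from bench import * gives the robot as it stands.
- The arm moves only by the tool send_rows, never from a script. Its arguments are lists of equal length, an entry for each row: "xyz": the shift along the tool's x, y, z in mm, a list of three; "dr": the turn, a rotation vector about the tool's x, y, z in rad, a list of three. A call has exactly 10 rows; each row is the pose to reach, as a shift and turn from the pose commanded when the call began, along the tool's axes at that moment; what a row does not reach only later rows make up. A row lasts 1/12 s, in which the tool goes at most 41.7 mm and 7.16 degrees, less where a joint would pass 70% of its speed; a pose out of reach is approached as far as the arm can. A call with a gripper value outside its range is refused whole. "jaw" is the finger opening in mm, from 0 to 87, set as the call begins (left out, the last holds). The fingers move at their own pace and stop on an object; "grip_force" is the grip in N (left out, the last holds). Time passes only in rows, so rows that repeat a pose let the fingers close, or fill a call up. It gives the time, the measured TCP pose, the force, the opening and the grip force at its end, in the units of the state.
- get_state(): the state, without advancing time (a new reading comes with each control period).
- get_image(name): name is "scene" or "top" or "wrist"; returns the picture (420x560x3 uint8, red, green, blue); there is no depth.
- calibration(name): a dict with "vfov" (degrees; the focal length in pixels is half the picture's height over the tangent of half this angle, whatever the lens; pixels are square), "cx", "cy" (the principal point, pixels), "rvec" (rotation vector, rad) and "tvec" (3), from world to camera coordinates, as OpenCV has them; the wrist camera has in their place "hand_eye" (4x4, takes a point from camera to tool coordinates, whose origin is the TCP and whose axes are the flange's). Camera axes: x right, y down, z forward; pixel columns grow to the right and rows downward; lengths in m; the calibration is good to about 2 mm. A picture is of the moment at which its call begins: read the wrist's pose just before it. calibration takes no time and is no camera call.
- close_job(): hands the job in; it is judged then, once.
The state is a dict: "time": time; "joint_positions": joint angles; "qd": joint speeds; "joint_torque": joint torques, N m; "position": TCP position; "tool_rot": TCP orientation; "ft_force": force on the tool from outside, world axes, zero at the start; "torque": the same for the moment, N m; "grip_width": opening from 0.0 (shut) to 1.0 (fully open); "grip_force": force on a finger pad.
Only numpy, scipy, OpenCV 4.12 (cv2) and the standard library are available. Lean on these libraries where they do the work, as an engineer would, in place of code of your own. Each camera call takes 0.05 s, during which the arm holds its last target. There are 200 camera calls.

## Working session

There is one attempt and no reset: what is moved stays moved. The work goes in short steps, Python scripts to look and compute and a tool call to move; the robot and the scene stay as the last step left them, time stands still between calls to the robot, and variables do not carry over. Pictures are saved under pics/ and viewed, at most 10 in all, crops included, and the job is handed in when it is done.

Besides the shell and the picture viewer there is one more tool, called after "Call:" as name(argument=value, ...), one argument or row to a line, values as JSON. send_rows: Moves the arm, as the interface text tells. Its arguments: {"type":"object","properties":{"xyz":{"type":"array"},"dr":{"type":"array"},"jaw":{"type":"number"},"grip_force":{"type":"number"}},"required":["xyz","dr"]}

```bash
mkdir -p pics; python3 - <<'E'
from bench import *
import cv2
s=get_state();print(s)
for n in("scene","top"):
    im=get_image(n);cv2.imwrite(f"pics/{n}0.png",im[:,:,::-1]);print(n,calibration(n))
print(calibration("wrist"))
try: print(nose_length)
except Exception as e: print(e)
E
```

```text
{'time': 0.0, 'joint_positions': array([-1.23392776,  0.32185222, -0.07007269,  1.45169718,  0.02261108,
        1.37079584, -0.05687983]), 'qd': array([ 0.00073299,  0.00139003, -0.00089925,  0.00100428, -0.00086566,
        0.00107449, -0.00121124]), 'joint_torque': array([ 6.22322859e-04, -4.91285205e+01, -4.03271439e-01, -3.12521839e+01,
       -6.38020132e-02,  4.38769755e-02,  1.85271902e-04]), 'position': array([0.20606387, 0.61591107, 0.23843129]), 'tool_rot': array([-5.04707743e-01, -3.10057894e+00,  3.07106937e-03]), 'ft_force': array([0.20178849, 0.07697758, 0.75212435]), 'torque': array([ 0.02310331, -0.0204988 , -0.01409719]), 'grip_force': 0.0, 'grip_width': 1.0012387179851592}
scene {'vfov': 43.690528416626904, 'cx': 282.39535369269754, 'cy': 208.08814688686607, 'rvec': array([ 2.38396022,  0.82167396, -0.25656755]), 'tvec': array([-0.49672226, -0.25283162,  1.70102425])}
top {'vfov': 48.676525876171446, 'cx': 276.7494695925382, 'cy': 211.42625514712097, 'rvec': array([ 2.18835587, -2.12278574,  0.18466018]), 'tvec': array([-0.03113603,  0.59265663,  1.27895134])}
{'vfov': 63.17126459500187, 'cx': 274.2612907731066, 'cy': 207.99987026947483, 'hand_eye': array([[-2.37859909e-03, -9.58785202e-01, -2.84121943e-01,
         7.79139609e-02],
       [ 9.99997057e-01, -2.41649724e-03, -2.17126098e-04,
        -1.84286661e-05],
       [-4.78402601e-04, -2.84121623e-01,  9.58788128e-01,
        -1.44542962e-01],
       [ 0.00000000e+00,  0.00000000e+00,  0.00000000e+00,
         1.00000000e+00]])}
0.017
```

View pics/top0.png

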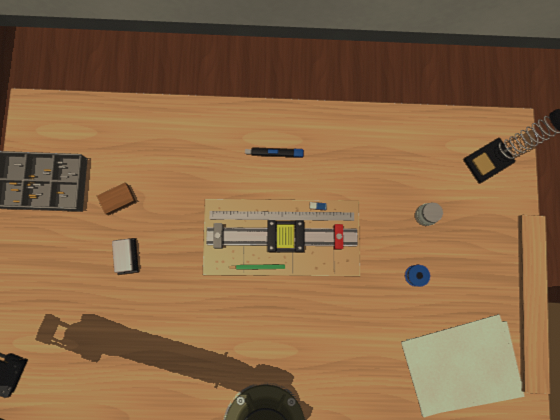

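View pics/scene0.png

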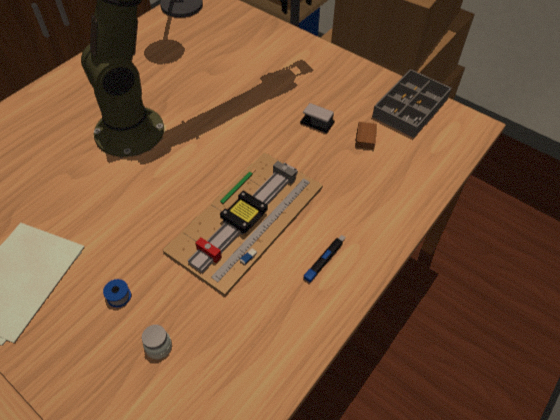

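The top view shows the yellow pad at about (286,236), the red stop at (338,237) and the grey stop at (218,236). Next I measure them.

```bash
cat > h.py <<'E'
from bench import *
import numpy as np, cv2
from scipy.spatial.transform import Rotation as R
def ray(n,uv,z,pose=None):
    c=calibration(n);f=210/np.tan(np.radians(c["vfov"]/2))
    d=np.array([(uv[0]-c["cx"])/f,(uv[1]-c["cy"])/f,1])
    if pose is None:
        Rm=R.from_rotvec(c["rvec"]).as_matrix();o=-Rm.T@c["tvec"];d=Rm.T@d
    else:
        H=c["hand_eye"];Rt=R.from_rotvec(pose["tool_rot"]).as_matrix()
        o=pose["position"]+Rt@H[:3,3];d=Rt@H[:3,:3]@d
    return o+d*(z-o[2])/d[2]
def blobs(im,kind):
    h=cv2.cvtColor(im,cv2.COLOR_RGB2HSV);H,S,V=cv2.split(h)
    m={"y":(H>22)&(H<35)&(S>150)&(V>120),"r":((H<6)|(H>174))&(S>180)&(V>100)}[kind].astype(np.uint8)
    m=cv2.morphologyEx(m,cv2.MORPH_CLOSE,np.ones((5,5)))
    c=max(cv2.findContours(m,0,2)[0],key=cv2.contourArea)
    return cv2.minAreaRect(c),c
E
python3 - <<'E'
from h import *
s=get_state()
for n in("top","scene"):
    im=get_image(n)
    for k,z in(("y",.05),("r",.056)):
        b,_=blobs(im,k);print(n,k,b,ray(n,b[0],z))
        if n=="top":
            P=np.array([ray(n,p,z)[:2] for p in cv2.boxPoints(b)]);print(np.linalg.norm(P-np.roll(P,1,0),axis=1))
for p in((218,236),(212,212),):print(ray("top",p,.05))
Rt=R.from_rotvec(s["tool_rot"]).as_matrix();print(Rt)
E
```

```text
top y ((285.0, 236.0), (22.0, 16.0), 90.0) [ 0.52327157 -0.03818812  0.05      ]
[0.06210591 0.04524491 0.06216323 0.04493089]
top r ((338.5, 236.0), (24.0, 7.0), 90.0) [ 0.52735652 -0.18838718  0.056     ]
[0.06767433 0.01982893 0.06770428 0.01967794]
scene y ((243.7472381591797, 210.40451049804688), (23.107954025268555, 14.945971488952637), 32.0053825378418) [ 0.52609728 -0.04328266  0.05      ]
scene r ((207.576904296875, 246.3845977783203), (24.12946128845215, 7.765803337097168), 33.6900634765625) [ 0.53068642 -0.19450727  0.056     ]
[0.51745037 0.14981846 0.05      ]
[0.58488014 0.16990809 0.05      ]
[[-9.48366599e-01  3.17176023e-01 -4.04820303e-04]
 [ 3.17176249e-01  9.48365160e-01 -1.65851034e-03]
 [-1.42122242e-04 -1.70127519e-03 -9.99998543e-01]]
```

Call:
send_rows(
  xyz=[
    [-34, -10, 0],
    [-68, -20, 0],
    [-101, -29, 0],
    [-135, -39, 0],
    [-169, -49, 0],
    [-203, -59, 0],
    [-237, -69, 0],
    [-270, -78, 0],
    [-304, -88, 0],
    [-338, -98, 0],
  ],
  dr=[
    [0, 0, 0.12],
    [0, 0, 0.24],
    [0, 0, 0.36],
    [0, 0, 0.48],
    [0, 0, 0.6],
    [0, 0, 0.72],
    [0, 0, 0.84],
    [0, 0, 0.96],
    [0, 0, 1.08],
    [0, 0, 1.2],
  ],
  jaw=0,
  grip_force=20,
)

```text
time: 1.03
position: [0.4967, 0.4152, 0.2396]
tool_rot: [-2.174, -2.268, -0.0]
ft_force: [0.1, 1.2, 0.9]
grip_width: 0.325
grip_force: 0.0
```

```bash
python3 - <<'E'
from h import *
s=get_state();Rt=R.from_rotvec(s["tool_rot"]).as_matrix();print(s["position"],s["joint_positions"],s["grip_width"])
print(Rt,Rt.T@(np.array([.526,-.04,.2])-s["position"])*1e3)
E
```

```text
[0.49669859 0.41521643 0.2395541 ] [-0.93949232  0.31628967  0.25707157  1.46838961 -0.08101854  1.36726395
 -0.63578337] 0.3251989747985003
[[-4.24534653e-02  9.99098442e-01 -7.86757485e-05]
 [ 9.99098431e-01  4.24534779e-02  1.65648897e-04]
 [ 1.68839614e-04 -7.15724471e-05 -9.99999983e-01]] [-456.05664165    9.95230064   39.47638693]
```

Call:
send_rows(
  xyz=[
    [-41, 1, 4],
    [-82, 2, 8],
    [-123, 3, 12],
    [-164, 4, 16],
    [-205, 5, 20],
    [-246, 6, 24],
    [-287, 7, 28],
    [-328, 8, 32],
    [-369, 9, 36],
    [-410, 10, 40],
  ],
  dr=[
    [0, 0, 0.013],
    [0, 0, 0.013],
    [0, 0, 0.013],
    [0, 0, 0.013],
    [0, 0, 0.013],
    [0, 0, 0.013],
    [0, 0, 0.013],
    [0, 0, 0.013],
    [0, 0, 0.013],
    [0, 0, 0.013],
  ],
)

```text
time: 1.87
position: [0.525, 0.0053, 0.1995]
tool_rot: [-2.182, -2.26, -0.001]
ft_force: [2.0, -0.2, -0.1]
grip_width: 0.006
grip_force: 0.0
```

Call:
send_rows(
  xyz=[
    [-10, 0, 0],
    [-20, 0, 0],
    [-20, 0, 0],
    [-20, 0, 0],
    [-20, 0, 0],
    [-20, 0, 0],
    [-20, 0, 0],
    [-20, 0, 0],
    [-20, 0, 0],
    [-20, 0, 0],
  ],
  dr=[
    [0, 0, 0],
    [0, 0, 0],
    [0, 0, 0],
    [0, 0, 0],
    [0, 0, 0],
    [0, 0, 0],
    [0, 0, 0],
    [0, 0, 0],
    [0, 0, 0],
    [0, 0, 0],
  ],
)

```text
time: 2.7
position: [0.5261, -0.0124, 0.1996]
tool_rot: [2.182, 2.261, 0.0]
ft_force: [-0.8, 0.4, -0.6]
grip_width: 0.006
grip_force: 0.0
```

```bash
python3 - <<'E'
from h import *
s=get_state();im=get_image("wrist");Rt=R.from_rotvec(s["tool_rot"]).as_matrix()
for k,z in(("y",.05),("r",.056)):
    b,c=blobs(im,k);p=ray("wrist",b[0],z,s);P=np.array([ray("wrist",q,z,s)[:2] for q in cv2.boxPoints(b)])
    d=P-np.roll(P,1,0)
    print(k,b,p,Rt.T@(p-s["position"])*1e3,np.linalg.norm(d,axis=1),np.degrees(np.arctan2(d[:,1],d[:,0])))
    cv2.drawContours(im,[c],0,(255,0,255),1)
print(s["position"],Rt,s["joint_positions"],s["ft_force"],s["grip_width"])
cv2.imwrite("pics/w1.png",im[:,:,::-1])
E
```

```text
y ((270.5, 225.0), (50.0, 73.0), 90.0) [ 0.5235254  -0.03765184  0.05      ] [-25.13447009  -3.47194703 149.58236701] [0.04825128 0.06509319 0.04825882 0.06800927] [  89.9934929     1.88157366  -86.54352694 -178.13149351]
r ((274.0, 347.5), (3.0, 24.0), 90.0) [ 0.53091634 -0.16500086  0.056     ] [-152.66523099   -0.61644443  143.56973153] [0.00355613 0.02396518 0.0035566  0.02403587] [  91.32125575    1.83982664  -87.53987894 -178.16115685]
[ 0.52608045 -0.01242576  0.19958542] [[-3.55840817e-02  9.99366677e-01  1.35745429e-04]
 [ 9.99366681e-01  3.55840673e-02  1.07098275e-04]
 [ 1.02200072e-04  1.39470453e-04 -9.99999985e-01]] [-0.53652551  0.08035406  0.53898669  1.82937796 -0.04363729  1.24336779
  0.05066677] [-0.84713518  0.41817535 -0.60283013] 0.006393527351754118
```

View pics/w1.png

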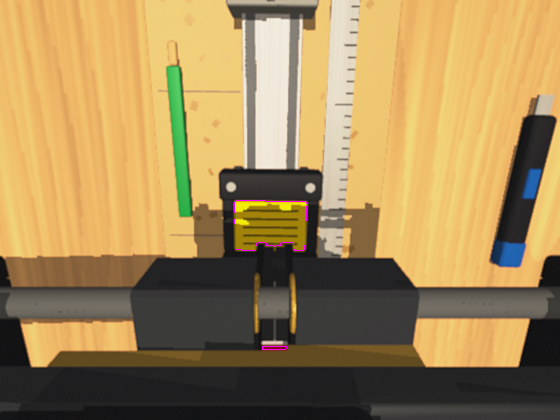

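The wrist view shows the pad at (270,225), measuring 48 x 66 mm as specified, and both views agree on its position. I'll hover over it now.

Call:
send_rows(
  xyz=[
    [-14, -2, 10],
    [-28, -3.5, 30],
    [-28, -3.5, 55],
    [-28, -3.5, 80],
    [-28, -3.5, 100],
    [-28, -3.5, 112],
    [-28, -3.5, 118],
    [-28, -3.5, 122],
    [-28, -3.5, 122],
    [-28, -3.5, 122],
  ],
  dr=[
    [0, 0, 0],
    [0, 0, 0],
    [0, 0, 0],
    [0, 0, 0],
    [0, 0, 0],
    [0, 0, 0],
    [0, 0, 0],
    [0, 0, 0],
    [0, 0, 0],
    [0, 0, 0],
  ],
)

```text
time: 3.58
position: [0.5243, -0.0408, 0.0785]
tool_rot: [2.182, 2.259, 0.002]
ft_force: [0.3, 0.0, 0.3]
grip_width: 0.006
grip_force: 0.0
```

Call:
send_rows(
  xyz=[
    [0, 0, 2],
    [0, 0, 4],
    [0, 0, 6],
    [0, 0, 8],
    [0, 0, 9],
    [0, 0, 10],
    [0, 0, 11],
    [0, 0, 12],
    [0, 0, 12],
    [0, 0, 12],
  ],
  dr=[
    [0, 0, 0],
    [0, 0, 0],
    [0, 0, 0],
    [0, 0, 0],
    [0, 0, 0],
    [0, 0, 0],
    [0, 0, 0],
    [0, 0, 0],
    [0, 0, 0],
    [0, 0, 0],
  ],
)

```text
time: 4.42
position: [0.5236, -0.0409, 0.0669]
tool_rot: [-2.182, -2.259, -0.001]
ft_force: [-3.7, 0.2, 11.1]
grip_width: 0.004
grip_force: 5.8
```

```bash
python3 - <<'E'
from h import *
s=get_state();print(s["position"],s["ft_force"])
E
```

```text
[ 0.52355106 -0.04085931  0.06689242] [-3.67336235  0.23343945 11.09927434]
```

Call:
send_rows(
  xyz=[
    [0, 0, 1],
    [0, 0, 2],
    [0, 0, 3],
    [0, 0, 4],
    [0, 0, 5],
    [0, 0, 6],
    [0, 0, 6],
    [0, 0, 6],
    [0, 0, 6],
    [0, 0, 6],
  ],
  dr=[
    [0, 0, 0],
    [0, 0, 0],
    [0, 0, 0],
    [0, 0, 0],
    [0, 0, 0],
    [0, 0, 0],
    [0, 0, 0],
    [0, 0, 0],
    [0, 0, 0],
    [0, 0, 0],
  ],
)

```text
time: 5.25
position: [0.5236, -0.0409, 0.0612]
tool_rot: [-2.182, -2.259, -0.001]
ft_force: [-4.9, -0.0, 12.7]
grip_width: 0.006
grip_force: 6.6
```

The pad is about 5.8 mm down, so I'll push along the rail.

Call:
send_rows(
  xyz=[
    [-3, 0, 0],
    [-8, 0, 0],
    [-15, 0, 0],
    [-23, 0, 0],
    [-32, 0, 0],
    [-41, 0, 0],
    [-49, 0, 0],
    [-55, 0, 0],
    [-59, 0, 0],
    [-60, 0, 0],
  ],
  dr=[
    [0, 0, 0],
    [0, 0, 0],
    [0, 0, 0],
    [0, 0, 0],
    [0, 0, 0],
    [0, 0, 0],
    [0, 0, 0],
    [0, 0, 0],
    [0, 0, 0],
    [0, 0, 0],
  ],
)

```text
time: 6.08
position: [0.525, -0.102, 0.061]
tool_rot: [-2.183, -2.257, 0.001]
ft_force: [-6.6, 0.2, 12.9]
grip_width: 0.002
grip_force: 6.7
```

```bash
python3 - <<'E'
from h import *
s=get_state();print(s["position"],s["ft_force"])
im=get_image("top");o=im[190:280,190:375,::-1];cv2.imwrite("pics/t2.png",cv2.resize(o,None,fx=4,fy=4,interpolation=2))
E
```

```text
[ 0.52504575 -0.10204421  0.06101484] [-6.62281456  0.17166194 12.87397581]
```

View pics/t2.png

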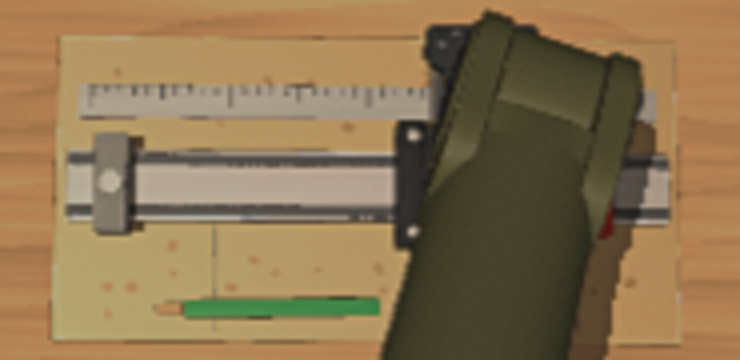

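The slider's left end has moved about 62 mm (crop x≈396), so it follows the finger. About 26 mm remains.

Call:
send_rows(
  xyz=[
    [-3, -0.5, 0],
    [-6, -1, 0],
    [-9, -1, 0],
    [-12, -1, 0],
    [-14, -1, 0],
    [-16, -1, 0],
    [-18, -1, 0],
    [-19, -1, 0],
    [-20, -1, 0],
    [-20, -1, 0],
  ],
  dr=[
    [0, 0, 0],
    [0, 0, 0],
    [0, 0, 0],
    [0, 0, 0],
    [0, 0, 0],
    [0, 0, 0],
    [0, 0, 0],
    [0, 0, 0],
    [0, 0, 0],
    [0, 0, 0],
  ],
)

```text
time: 6.97
position: [0.5255, -0.1214, 0.0613]
tool_rot: [-2.183, -2.259, -0.001]
ft_force: [-5.5, -0.2, 13.5]
grip_width: 0.006
grip_force: 6.6
```

Call:
send_rows(
  xyz=[
    [-1, 0, 0],
    [-2, 0, 0],
    [-3, 0, 0],
    [-4, 0, 0],
    [-5, 0, 0],
    [-6, 0, 0],
    [-7, 0, 0],
    [-8, 0, 0],
    [-8, 0, 0],
    [-8, 0, 0],
  ],
  dr=[
    [0, 0, 0],
    [0, 0, 0],
    [0, 0, 0],
    [0, 0, 0],
    [0, 0, 0],
    [0, 0, 0],
    [0, 0, 0],
    [0, 0, 0],
    [0, 0, 0],
    [0, 0, 0],
  ],
)

```text
time: 7.8
position: [0.5256, -0.1275, 0.0611]
tool_rot: [-2.18, -2.259, -0.003]
ft_force: [-4.6, 3.5, 13.6]
grip_width: 0.005
grip_force: 6.6
```

Call:
send_rows(
  xyz=[
    [-0.5, 0, 0],
    [-1, 0, 0],
    [-1.5, 0, 0],
    [-2, 0, 0],
    [-2.5, 0, 0],
    [-3, 0, 0],
    [-3, 0, 0],
    [-3, 0, 0],
    [-3, 0, 0],
    [-3, 0, 0],
  ],
  dr=[
    [0, 0, 0],
    [0, 0, 0],
    [0, 0, 0],
    [0, 0, 0],
    [0, 0, 0],
    [0, 0, 0],
    [0, 0, 0],
    [0, 0, 0],
    [0, 0, 0],
    [0, 0, 0],
  ],
)

```text
time: 8.63
position: [0.5259, -0.1282, 0.0609]
tool_rot: [-2.177, -2.259, -0.005]
ft_force: [-3.8, 7.7, 13.7]
grip_width: 0.004
grip_force: 6.6
```

It is seated: the sideways force rose to 7.7 N with almost no motion. I'll lift straight off.

Call:
send_rows(
  xyz=[
    [0, 0, -2],
    [0, 0, -4],
    [0, 0, -6],
    [0, 0, -9],
    [0, 0, -13],
    [0, 0, -20],
    [0, 0, -30],
    [0, 0, -45],
    [0, 0, -60],
    [0, 0, -80],
  ],
  dr=[
    [0, 0, 0],
    [0, 0, 0],
    [0, 0, 0],
    [0, 0, 0],
    [0, 0, 0],
    [0, 0, 0],
    [0, 0, 0],
    [0, 0, 0],
    [0, 0, 0],
    [0, 0, 0],
  ],
)

```text
time: 9.47
position: [0.525, -0.1323, 0.14]
tool_rot: [-2.183, -2.259, 0.002]
ft_force: [0.2, -0.0, -0.2]
grip_width: 0.004
grip_force: 0.0
```

Call:
send_rows(
  xyz=[
    [30, 0, -20],
    [65, 0, -40],
    [105, 0, -60],
    [145, 0, -70],
    [180, 0, -80],
    [210, 0, -80],
    [220, 0, -80],
    [220, 0, -80],
    [220, 0, -80],
    [220, 0, -80],
  ],
  dr=[
    [0, 0, 0],
    [0, 0, 0],
    [0, 0, 0],
    [0, 0, 0],
    [0, 0, 0],
    [0, 0, 0],
    [0, 0, 0],
    [0, 0, 0],
    [0, 0, 0],
    [0, 0, 0],
  ],
)

```text
time: 10.3
position: [0.5182, 0.0853, 0.2195]
tool_rot: [2.185, 2.256, -0.002]
ft_force: [-0.4, -0.3, 0.1]
grip_width: 0.006
grip_force: 0.0
```

```bash
python3 - <<'E'
from h import *
s=get_state();print(s["position"],s["ft_force"],s["time"])
im=get_image("top");b,_=blobs(im,"y");r,_=blobs(im,"r");print(b,ray("top",b[0],.05),r,ray("top",r[0],.056))
o=im[190:280,190:375,::-1];cv2.imwrite("pics/t3.png",cv2.resize(o,None,fx=4,fy=4,interpolation=2))
E
```

```text
[0.51819332 0.08533383 0.21950606] [-0.35494113 -0.2641325   0.08297778] 10.3
((315.5, 236.0), (22.0, 17.0), 90.0) [ 0.52593603 -0.12424182  0.05      ] ((338.5, 236.0), (24.0, 7.0), 90.0) [ 0.52735652 -0.18838718  0.056     ]
```

View pics/t3.png

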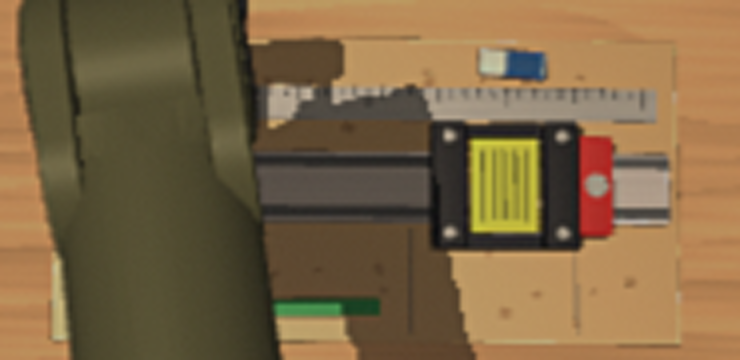

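The slider (right edge at crop x≈580) rests against the red stop. The centres are 64.1 mm apart against the specified 64, and the pencil and eraser are undisturbed.

```bash
python3 -c "
from bench import *
print(close_job())"
```

```text
the job is handed in; nothing more can be done
None
```

The slider was pushed with its pad pressed until it rested against the red stop, then released so the brake holds it there, and the job is handed in.

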